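# Eject the log cartridges and dock them in the reader

### The arm

A 6-joint arm with a two-finger parallel gripper is mounted at the origin on a cart in front of the work surface, level with it; the furniture and walls round the work are solid. World frame = base frame: x ahead of the robot, y to its left, z up, the work surface at z = 0. Lengths are in m, angles in rad, forces in N, time in s.
With the tool pointing down it reaches from about 0.325 to 0.9 m from the base axis. Payload 6.1 kg.
Tool frame: the origin (TCP) lies midway between the tips of the shut fingers; the grasp point (between the pads) lies 19 mm behind it; x points along the fingers, y is the direction in which the jaws open and shut, and the axes are right-handed (so a half turn about x gives the same grasp; the last joint's range is limited). The gripper opens to 85 mm and grips with 20 to 120 N. Pads are 22 mm wide; open, the fingers measure 114 mm over their backs; the gripper's body (76 mm by 85 mm) begins 54 mm behind the grasp point. The pads swing forward as they close: fully open they stand 13 mm farther back than shut.
Start: joints at [-1.413, 0.22, 1.526, -0, 1.395, -0.126], TCP at [0.175, -0.6, 0.231] pointing down, gripper open.
Joint ranges: [-2.98, 2.98], [-0.91, 2.08], [0.09, 2.57], [-1.24, 4.39], [0.2, 2.65], [-2.68, 2.68]. Speed limits (rad/s): [2.57, 2.57, 3.01, 3.14, 3.14, 3.14].

### API

Orientations are given as [roll, pitch, yaw] about the fixed x, y, z axes, in that order (R = Rz(yaw) Ry(pitch) Rx(roll)).
In Python, from plant import movep, move_l, set_joints, gripper_to, hold, inverse_kinematics, observe, get_image, get_calibration, Unreachable, job_done gives the robot as it stands. Calls block until the motion is done:
- movep(position, orientation): joint-space move of the TCP to a pose.
- move_l(position, feed=0.15, rotation=None, max_force=None): straight line of the TCP; rotation=None keeps the orientation; feed is the mean speed in m/s. With max_force (N) it stops when the force on the tool has changed by that much, and returns True; else False.
- set_joints(angles): joint-space move.
- gripper_to(opening, f_grip=None): finger opening in m; f_grip is the grip in N (None keeps the last); returns when the fingers have stopped.
- hold(seconds).
- inverse_kinematics(position, orientation): joint angles nearest the present ones, or None.
- observe(): the state.
- get_image(name): name is "scene" or "top" or "wrist"; returns (picture, depth): 480x640x3 uint8, red, green, blue; 480x640 float32, m along the optical axis (not along the pixel's ray), 0 where there is no reading.
- get_calibration(name): a dict with "intrinsics" (3x3 intrinsics, pixels), "world_from_camera" (4x4, takes a point from camera to world coordinates). Camera axes: x right, y down, z forward; pixel columns grow to the right and rows downward; lengths in m; the calibration is good to about 2 mm. A picture is of the moment at which its call begins: read the wrist's pose just before it. get_calibration takes no time and is no camera call; for the wrist camera it gives the pose at the moment of the call.
A pose or a line that the arm cannot do raises Unreachable and nothing moves.
- job_done(): hands the job in, once; it reports no verdict.
The state is a dict: "time_s": time; "q": joint angles; "joint_velocities": joint speeds; "joint_torque": joint torques, N m; "eef_pos": TCP position; "tcp_rot": TCP orientation; "ft_force": force on the tool from outside, world axes, zero at the start; "torque": the same for the moment, N m; "opening": finger opening in m.
Only numpy, scipy, OpenCV 4.12 (cv2) and the standard library are available. Lean on these libraries where they do the work, as an engineer would, in place of code of your own. Each camera call takes 0.05 s, during which the arm holds its last target.

### The job

The firing is over: take the two log cartridges out of the kiln recorder's sloping face and stand them in the desk reader. Press the pair deeper until the push-push latch lets go and they spring up, then pinch both in one grasp and draw them out of the tilted bay together. Lower the pair gently, side by side and foot down, fully home into the reader's well, let go, and leave the tin and the cup standing where they are.

Things in the scene. Friction and masses are not known exactly. Their poses are not given: they have to be found in the camera images.
- recorder: Kiln recorder: grey desktop case, 212 wide, 194 deep, 139 high, fixed. Origin: middle of its underside; low front towards -x, z up. Its face slopes up away from the front, 25 degrees from level. The cartridge bay lies in the face, 45 to the right of its middle (-y), a dark display to the left. The face is flat for 70 up and down the slope and 50 sideways from the bay.
- bay_mouth (a point): Centre of the bay's mouth, level with the top of its thin black rim (1.5 above the face), 105 above the table. z points out of the bay, square to the face, 25 degrees from vertical towards the recorder's front; x runs up the slope; y level across the face, from one cartridge to the other. The mouth is 33 (x) by 30 (y); the bay runs straight down its z.
- cartridge_a_center (a point): Centre of one log cartridge: flat black case 62 long, 30 wide, 13 thick, 0.035 kg, last 4 of the foot slightly narrower. z runs from foot to head, x along the width, y through the thickness. At the start it is latched in the bay, its head 8 above the mouth (centre 23 below). The two are alike; either may stand on either side.
- cartridge_b_center (a point): Centre of the other, identical log cartridge. It stands beside the first, broad side to broad side, about 1 apart: the pair is 26 to 29 across in the bay's y. No finger fits between them.
- lift (a joint): Spring lift under both cartridges, m along the bay's z: 0 latched (start), 0.013 sprung up (heads 21 mm above the mouth), -0.0065 bottom stop. Push-push latch: pressed 4 to 6 mm down (about 2 to 4 N, then the stop) it lets go and rises as the push is withdrawn; another full press and release latches it again.
- reader: Desk reader, to the left or the right of the recorder: fixed grey block 116 (x) by 92 (y) by 46 high with an open well in the middle of its top; a small window in its front (-x). Origin: middle of its underside, z up.
- reader_well (a point): Middle of the floor of the reader's well, 10 above the table; axes as the reader's. The well is 37 (x) by 33 (y), 36 deep, with a sloping lead-in of about 4 round the rim. The pair stands in it with the cartridges' widths along x and thicknesses side by side along y (either way round), heads 26 above the reader's top.
- needle_tin: Small open round tin, 55 across, 58 high, loose, standing in front of the recorder; a bystander. Origin: centre of the underside.
- slip_cup: Small clay cup, 65 across, 47 high, loose; a bystander that stands on the other side of the recorder from the reader. Origin: centre of the underside.

How it is judged:
By the outcome, as a careful person would: the job done as asked, in the order asked, and still so for the second after the job is handed in, with the robot touching nothing.
It also fails if it takes over 48 s, if anything falls off the work surface, if the arm or the gripper's body presses on something with over 40 N, if the wrist force passes 120 N, or if a joint passes its speed limit or range.

## Working session

There is one attempt and no reset: what is moved stays moved. The work goes in short steps, each a Python script; the robot and the scene stay as the last script left them, time stands still between calls to the robot, and variables do not carry over. Pictures are saved under pics/ and viewed, and the job is handed in when it is done.

```bash
ls; mkdir -p pics; python3 - <<'E'
from plant import *
import cv2,numpy as np
print(observe())
for n in ("scene","top"):
    p,d=get_image(n); cv2.imwrite(f"pics/{n}0.png",p[:,:,::-1]); np.save(f"pics/{n}0d.npy",d)
    c=get_calibration(n); print(n,c); np.savez(f"pics/{n}0c.npz",**c)
E
```

```text
pics
{'time_s': 0.0, 'q': array([-1.41308347e+00,  2.21269036e-01,  1.52764949e+00,  1.27084298e-05,
        1.39468678e+00, -1.26075109e-01]), 'joint_velocities': array([-0.00049547, -0.00065394, -0.00074705,  0.00064746, -0.00177334,
        0.00046837]), 'joint_torque': array([ 4.70121358e-04, -4.96899354e+01, -3.89395773e+01, -1.33455260e-04,
        1.09389590e-02,  1.62523895e-05]), 'eef_pos': array([ 0.17491323, -0.59937798,  0.23015235]), 'tcp_rot': array([-1.70308572,  1.56878363,  1.72229266]), 'ft_force': array([0.19882366, 0.46401395, 0.11534813]), 'torque': array([-0.01287008, -0.0369094 , -0.04312231]), 'opening': 0.08577418870941839}
scene {'intrinsics': array([[615.28677165,   0.        , 329.41975906],
       [  0.        , 615.28677165, 240.69090479],
       [  0.        ,   0.        ,   1.        ]]), 'world_from_camera': array([[-0.59701894, -0.34966301,  0.72201397, -0.29648429],
       [-0.80209265,  0.27665549, -0.52925336,  0.62468927],
       [-0.01468881, -0.89509638, -0.4456307 ,  0.62886691],
       [ 0.        ,  0.        ,  0.        ,  1.        ]])}
top {'intrinsics': array([[489.31406171,   0.        , 319.91535525],
       [  0.        , 489.31406171, 238.9869647 ],
       [  0.        ,   0.        ,   1.        ]]), 'world_from_camera': array([[ 0.02896049, -0.99331158,  0.11177386,  0.42814785],
       [-0.99953256, -0.02987329, -0.00649998,  0.00775094],
       [ 0.00979556, -0.11153337, -0.99371241,  1.28618368],
       [ 0.        ,  0.        ,  0.        ,  1.        ]])}
```

View pics/scene0.png

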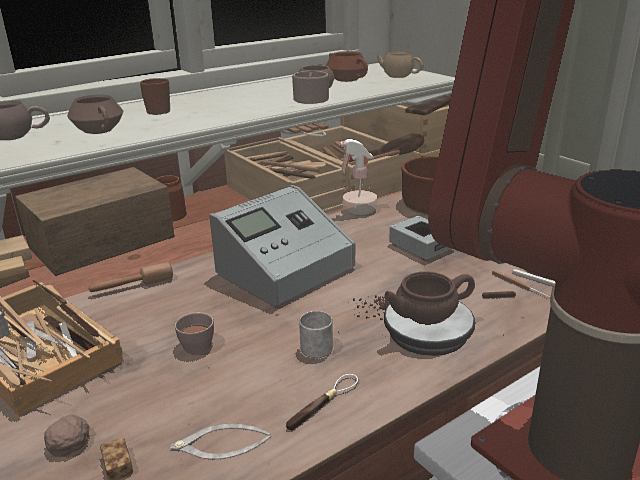

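View pics/top0.png

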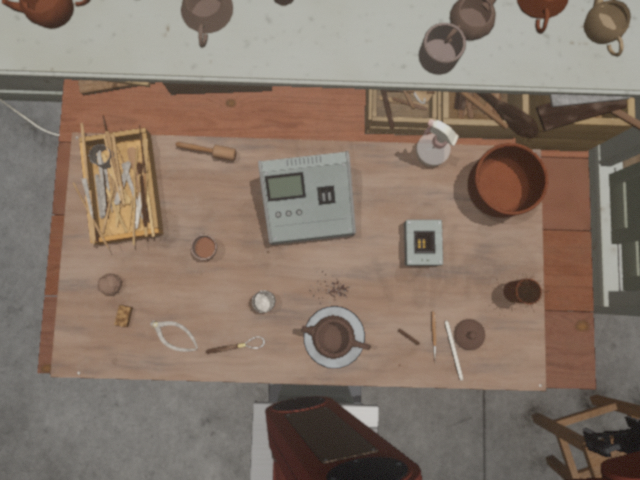

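The top view shows the recorder at about (307,198) with the bay at (326,195). The reader is at (424,243) with its well at (424,243), the tin at (262,302) and the cup at (203,247). I'll measure next.

```bash
cat > h.py <<'E'
import numpy as np,cv2
def load(n):
    p=cv2.imread(f"pics/{n}.png"); d=np.load(f"pics/{n}d.npy"); c=np.load(f"pics/{n}c.npz"); return p,d,c["intrinsics"],c["world_from_camera"]
def cloud(d,K,T):
    v,u=np.mgrid[:d.shape[0],:d.shape[1]]
    P=np.stack([(u-K[0,2])/K[0,0]*d,(v-K[1,2])/K[1,1]*d,d],-1)
    return P@T[:3,:3].T+T[:3,3]
E
python3 - <<'E'
from h import *
p,d,K,T=load("top0"); W=cloud(d,K,T)
cv2.imwrite("pics/topcrop.png",cv2.resize(p[140:280,240:460],None,fx=3.6,fy=3.6,interpolation=cv2.INTER_CUBIC))
p2,*_=load("scene0"); cv2.imwrite("pics/scenecrop.png",cv2.resize(p2[170:320,200:460],None,fx=3,fy=3,interpolation=cv2.INTER_CUBIC))
for u,v in [(326,195),(326,178),(345,195),(308,195),(326,225),(412,228),(437,228),(412,260),(437,260),(424,243),(420,240),(429,240),(380,200),(380,260),(262,302),(203,247)]:
    print((u,v),W[v,u].round(4))
# reader top mask
m=(abs(W[...,2]-.046)<.006); m[:, :395]=0; m[:,455:]=0; m[:215]=0; m[275:]=0
pts=W[m][:,:2]; print(len(pts), W[m][:,2].mean(), cv2.minAreaRect(pts.astype(np.float32)))
m=(W[...,2]>.02);m[:, :250]=0; m[:,365:]=0; m[:145]=0; m[255:]=0
print(cv2.minAreaRect(W[m][:,:2].astype(np.float32)), W[m][:,2].max())
# face plane
q=W[170:240,265:350].reshape(-1,3); 
n=None
best=0
rng=np.random.default_rng(0)
for i in range(500):
    a=q[rng.choice(len(q),3,False)]; nn=np.cross(a[1]-a[0],a[2]-a[0]); l=np.linalg.norm(nn)
    if l<1e-6: continue
    nn/=l; r=abs((q-a[0])@nn)<.0015
    if r.sum()>best: best=r.sum(); keep=r
c=q[keep].mean(0); nn=np.linalg.svd(q[keep]-c)[2][2]; nn*=np.sign(nn[2]); print(best,len(q),c,nn,np.degrees(np.arccos(nn[2])),np.degrees(np.arctan2(nn[1],nn[0])))
E
```

```text
(326, 195) [ 0.6685 -0.0116  0.1123]
(326, 178) [ 0.7093 -0.0104  0.1186]
(345, 195) [ 0.6716 -0.0584  0.1044]
(308, 195) [0.6684 0.0324 0.1063]
(326, 225) [ 0.6004 -0.0144  0.0719]
(412, 228) [ 0.6029 -0.2352  0.0468]
(437, 228) [ 0.6054 -0.3002  0.0432]
(412, 260) [ 0.5212 -0.2367  0.0425]
(437, 260) [ 0.5226 -0.2991  0.0486]
(424, 243) [ 0.5692 -0.2741  0.0109]
(420, 240) [ 0.5776 -0.2649  0.0044]
(429, 240) [0.4281 0.0078 1.2862]
(380, 200) [ 6.823e-01 -1.581e-01  5.000e-04]
(380, 260) [ 0.5217 -0.1602  0.0027]
(262, 302) [ 4.032e-01  1.453e-01 -1.000e-04]
(203, 247) [0.5402 0.3009 0.0242]
1440 0.04621636545796184 ((0.5698968172073364, -0.26566290855407715), (0.11645470559597015, 0.09298636019229889), 1.6414021253585815)
((0.5950984358787537, 0.023878663778305054), (0.33504801988601685, 0.22042721509933472), 8.342406272888184) 1.2861836782101836
2496 5950 [0.64966138 0.03733592 0.09733509] [-0.427719   -0.07244411  0.90100405] 25.709638952535723 -170.38686575076406
```

View pics/topcrop.png

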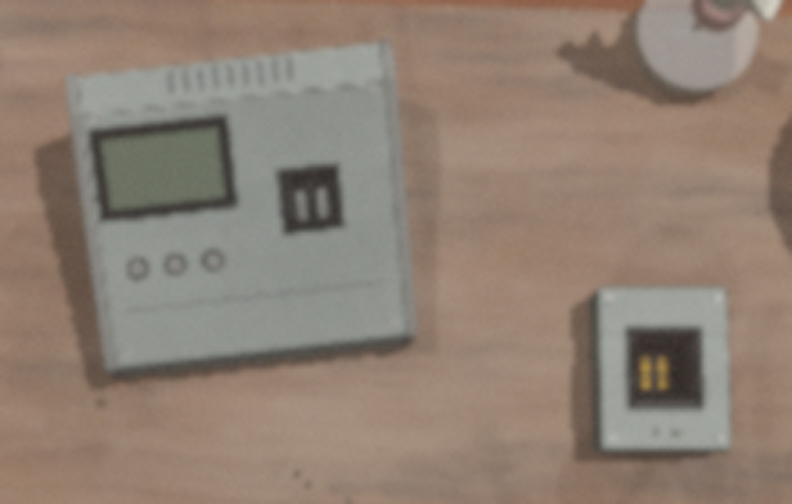

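View pics/scenecrop.png

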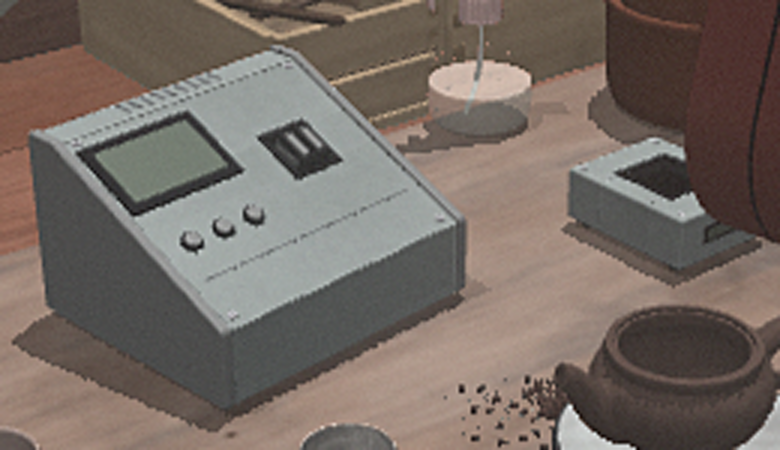

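```bash
cat >> h.py <<'E'
from scipy.spatial.transform import Rotation as R
def rot(xa,ya):
    xa=np.array(xa,float);xa/=np.linalg.norm(xa); ya=np.array(ya,float); ya-=xa*(ya@xa); ya/=np.linalg.norm(ya)
    return np.stack([xa,ya,np.cross(xa,ya)],1)
def rpy(M): return R.from_matrix(M).as_euler("xyz")
def bayR(psi):
    return R.from_euler("z",psi).as_matrix()@R.from_euler("y",-25,degrees=True).as_matrix()
def toolbay(psi,s): 
    B=bayR(psi); return rot(-B[:,2],s*B[:,1])
def tooldown(psi,s): return rot([0,0,-1],[-s*np.sin(psi),s*np.cos(psi),0])
def snap(n,name):
    from plant import get_image,get_calibration
    c=get_calibration(n); p,d=get_image(n); cv2.imwrite(f"pics/{name}.png",p[:,:,::-1]); np.save(f"pics/{name}d.npy",d); np.savez(f"pics/{name}c.npz",**c)
E
python3 - <<'E'
from h import *
from plant import *
psi=np.radians(8.5); B=bayR(psi); m=np.array([.668,-.013,.105])
o=observe(); M=R.from_euler("xyz",o["tcp_rot"]).as_matrix(); print(M.round(2))
T=get_calibration("wrist")["world_from_camera"]; print((M.T@(T[:3,3]-o["eef_pos"])).round(3)); print((M.T@T[:3,:3]).round(2))
for s in (1,-1):
    for h in (0,.05,.15): print(s,h,inverse_kinematics(m+B[:,2]*h,rpy(toolbay(psi,s))))
    for z in (.04,.12,.25): print(s,z,inverse_kinematics([.57,-.265,z],rpy(tooldown(.02,s))))
E
```

```text
[[-0.    0.28 -0.96]
 [ 0.   -0.96 -0.28]
 [-1.   -0.   -0.  ]]
[-0.144 -0.    -0.084]
[[-0.   -0.33  0.94]
 [ 1.    0.    0.  ]
 [-0.    0.94  0.33]]
1 0 [-0.2129704   0.16753887  1.90491355  0.24227941  0.67221573 -2.0917912 ]
1 0.05 [-0.22781127  0.0556481   1.93088175  0.22758041  0.75887588 -2.08104047]
1 0.15 [-0.26139183 -0.14790455  1.94632412  0.20857506  0.94941849 -2.06840063]
1 0.04 [-0.56055553  0.42680095  1.65128099  0.          1.06351071 -2.15135186]
1 0.12 [-0.56055553  0.32656451  1.61450888  0.          1.20051927 -2.15135186]
1 0.25 [-0.56055553  0.21749437  1.49477525  0.          1.42932304 -2.15135186]
-1 0 [-0.2129704   0.16753887  1.90491355  0.24227941  0.67221573  1.04980145]
-1 0.05 [-0.22781127  0.0556481   1.93088175  0.22758041  0.75887588  1.06055219]
-1 0.15 [-0.26139183 -0.14790455  1.94632412  0.20857506  0.94941849  1.07319203]
-1 0.04 [-0.56055553  0.42680095  1.65128099  0.          1.06351071  0.9902408 ]
-1 0.12 [-0.56055553  0.32656451  1.61450888  0.          1.20051927  0.9902408 ]
-1 0.25 [-0.56055553  0.21749437  1.49477525  0.          1.42932304  0.9902408 ]<sys>:0: UserWarning: Gimbal lock detected. Setting third angle to zero since it is not possible to uniquely determine all angles.
```

```bash
python3 - <<'E'
from h import *
from plant import *
p,d,K,T=load("top0"); W=cloud(d,K,T)
for u,v in [(300,60),(300,75),(300,95),(440,150),(430,120),(440,132)]: print(W[v,u].round(3))
psi=np.radians(8.5); B=bayR(psi); m=np.array([.668,-.013,.105])
movep([.57,-.265,.16],rpy(tooldown(.025,-1))); snap("wrist","w1"); print(observe()["time_s"])
movep(m+B[:,2]*.10,rpy(toolbay(psi,-1))); snap("wrist","w2"); o=observe(); print(o["time_s"],o["eef_pos"],m+B[:,2]*.1)
E
```

```text
[0.937 0.056 0.262]
[0.904 0.055 0.26 ]
[ 0.97   0.066 -0.007]
[ 0.813 -0.309  0.037]
[ 0.84  -0.249  0.183]
[ 0.816 -0.275  0.17 ]
2.0417
3.0833 [ 0.62666983 -0.02068396  0.19585804] [ 0.62620238 -0.0192467   0.19563078]<sys>:0: UserWarning: Gimbal lock detected. Setting third angle to zero since it is not possible to uniquely determine all angles.
```

View pics/w1.png

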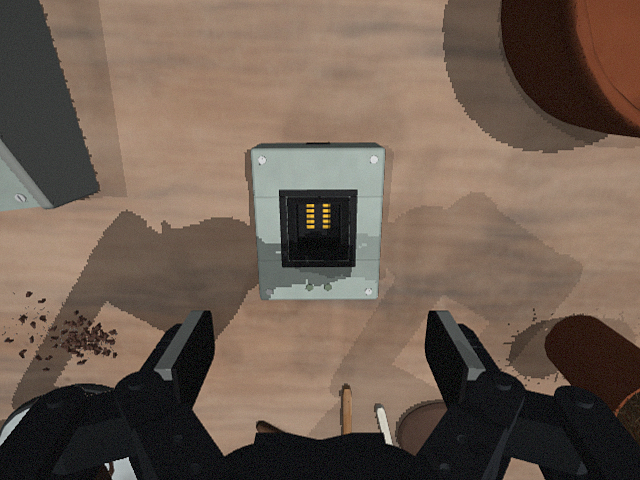

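View pics/w2.png

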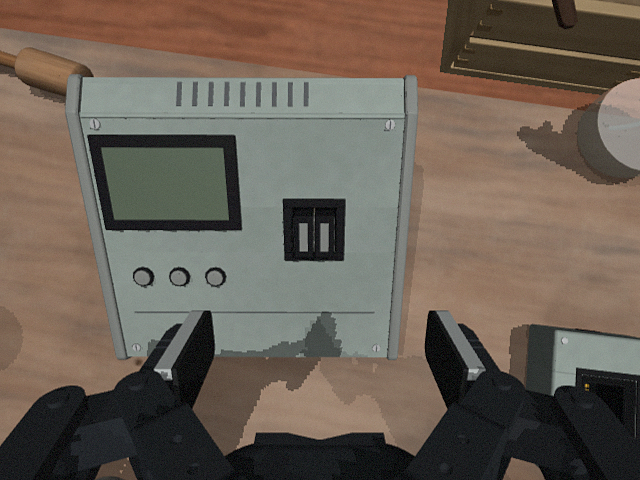

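```bash
python3 - <<'E'
from h import *
p,*_=load("w2"); a=cv2.resize(p[185:275,265:365],None,fx=6,fy=6,interpolation=cv2.INTER_NEAREST)
p,*_=load("w1"); b=cv2.resize(p[135:310,240:400],None,fx=3.4,fy=3.4,interpolation=cv2.INTER_NEAREST)
cv2.imwrite("pics/w2c.png",cv2.convertScaleAbs(a,alpha=1.6,beta=20)); cv2.imwrite("pics/w1c.png",cv2.convertScaleAbs(b,alpha=1.5,beta=20))
E
```

```text
(no output)
```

View pics/w2c.png

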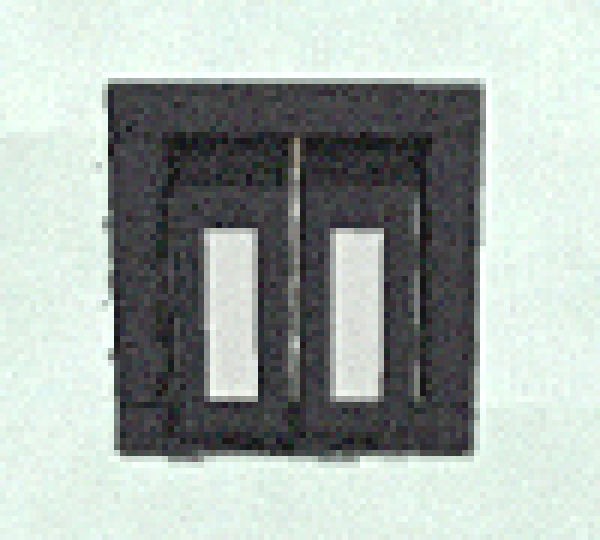

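View pics/w1c.png

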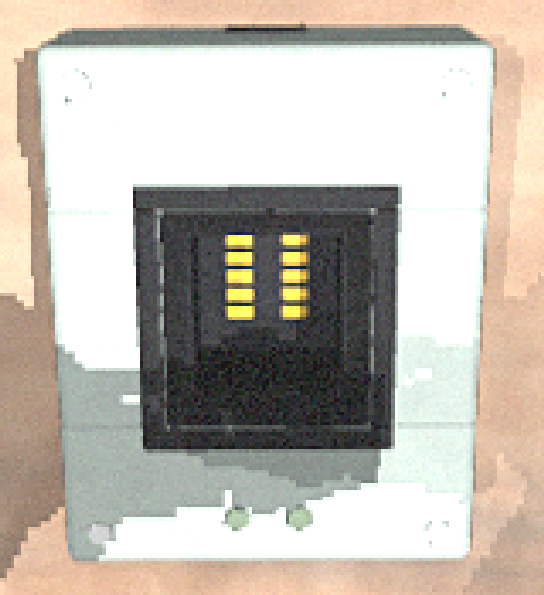

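```bash
cat >> h.py <<'E'
def hit(uv,K,T,p0,n):
    uv=np.atleast_2d(np.array(uv,float)); r=np.c_[(uv[:,0]-K[0,2])/K[0,0],(uv[:,1]-K[1,2])/K[1,1],np.ones(len(uv))]@T[:3,:3].T
    return T[:3,3]+r*(((np.array(p0)-T[:3,3])@n)/(r@n))[:,None]
E
python3 - <<'E'
from h import *
p,d,K,T=load("w2"); W=cloud(d,K,T)
q=np.concatenate([W[120:300,250:280].reshape(-1,3),W[120:300,350:380].reshape(-1,3),W[125:190,250:380].reshape(-1,3)])
c=np.median(q,0)
for i in range(4):
    c=q.mean(0); n=np.linalg.svd(q-c,full_matrices=False)[2][2]; n*=np.sign(n[2]); r=(q-c)@n; q=q[abs(r)<max(.0015,2*r.std())]
psid=np.degrees(np.arctan2(-n[1],-n[0])); print("tilt",np.degrees(np.arccos(n[2])),"yaw",psid,r.std())
f=lambda L: [(x/6+265-.0,y/6+185) for x,y in L]
for it in range(2):
  # rim plane: 1.5 above the face
  P=hit(f([(110,83),(485,83),(472,455),(118,455)]),K,T,c+.0015*n,n)
  print(P.round(4), P.mean(0).round(4))
  print("sides",[np.linalg.norm(P[i]-P[i-1]).round(4) for i in range(4)])
  for v in (P[0]-P[1],P[3]-P[2]): print("yaw from y-edge",np.degrees(np.arctan2(-v[0],v[1])))
  break
L=hit(f([(231,315),(357,315)]),K,T,c+.0095*n,n); print("labels",L.round(4),L.mean(0).round(4))
In=hit(f([(162,133),(430,133)]),K,T,c+.0015*n,n); print("inner top",In.round(4),np.linalg.norm(In[0]-In[1]))
B=bayR(np.radians(8.5)); print("label vs mouth in bay", B.T@(L.mean(0)-P.mean(0)))
p,d,K,T=load("w1"); W=cloud(d,K,T)
g=lambda L: [(x/3.4+240,y/3.4+135) for x,y in L]
zt=np.median(np.r_[W[150:180,270:370,2].ravel(),W[200:230,262:275,2].ravel()]); print("reader top z",zt)
for nm,C in (("well",[(135,187),(400,187),(393,447),(143,447)]),("block",[(40,45),(492,45),(470,558),(70,558)])):
  P=hit(g(C),K,T,[0,0,.046],np.array([0,0,1.])); print(nm,P.round(4),P.mean(0).round(4),[np.linalg.norm(P[i]-P[i-1]).round(4) for i in range(4)])
  for v in (P[0]-P[1],P[3]-P[2]): print("yaw",np.degrees(np.arctan2(-v[0],v[1])))
  for v in (P[0]-P[3],P[1]-P[2]): print("yaw",np.degrees(np.arctan2(v[1],v[0])))
E
```

```text
tilt 25.01509733266318 yaw 8.358245670545367 0.0006080846977890619
[[ 0.6882  0.0134  0.1163]
 [ 0.6944 -0.028   0.1163]
 [ 0.654  -0.0336  0.0973]
 [ 0.6478  0.0078  0.0972]] [ 0.6711 -0.0101  0.1068]
sides [np.float64(0.0451), np.float64(0.0419), np.float64(0.0451), np.float64(0.0419)]
yaw from y-edge 8.50808255076459
yaw from y-edge 8.508114565279998
labels [[ 0.6648 -0.0038  0.1131]
 [ 0.6669 -0.0177  0.1131]] [ 0.6658 -0.0107  0.1131]
inner top [[ 0.6839  0.007   0.1139]
 [ 0.6884 -0.0228  0.1139]] 0.030171055068928268
label vs mouth in bay [-0.00214124  0.00016447  0.00799927]
reader top z 0.04781077236495035
well [[ 0.5972 -0.2375  0.046 ]
 [ 0.5986 -0.2923  0.046 ]
 [ 0.54   -0.2942  0.046 ]
 [ 0.5387 -0.2387  0.046 ]] [ 0.5686 -0.2657  0.046 ] [np.float64(0.0586), np.float64(0.0548), np.float64(0.0586), np.float64(0.0555)]
yaw 1.4168958304183397
yaw 1.405566832585763
yaw 1.172717577395656
yaw 1.8372216649782425
block [[ 0.6255 -0.2189  0.046 ]
 [ 0.6278 -0.309   0.046 ]
 [ 0.5128 -0.3134  0.046 ]
 [ 0.5105 -0.2218  0.046 ]] [ 0.5692 -0.2657  0.046 ] [np.float64(0.115), np.float64(0.0901), np.float64(0.1151), np.float64(0.0916)]
yaw 1.4224545783622664
yaw 1.400209167839892
yaw 1.453942889661275
yaw 2.2073882678105075
```

```bash
cat >> h.py <<'E'
PSI=np.radians(8.45); BB=bayR(PSI); MM=np.array([.6709,-.0102,.105]); TB=rpy(toolbay(PSI,-1))
def mp(z,x=0,y=0): return MM+BB@np.array([x,y,z])
E
python3 - <<'E'
from h import *
from plant import *
gripper_to(0.0,20)
movep(mp(.02),TB); hold(.2)
o=observe(); print(o["time_s"],(BB.T@(o["eef_pos"]-MM)).round(4),o["ft_force"])
s=move_l(mp(-.002),feed=.02,max_force=9)
o=observe(); print(s,o["time_s"],(BB.T@(o["eef_pos"]-MM)).round(4),o["ft_force"]@BB)
move_l(mp(.05),feed=.06)
movep(mp(.10),TB)
snap("wrist","w3"); o=observe(); print(o["time_s"],(BB.T@(o["eef_pos"]-MM)).round(4),o["ft_force"]@BB)
p,*_=load("w3"); cv2.imwrite("pics/w3c.png",cv2.resize(p[140:320,220:420],None,fx=3.3,fy=3.3))
E
```

```text
4.475 [ 0.0022 -0.0006  0.0222] [1.03245089 1.08223678 0.79775685]
True 5.375 [ 0.0013 -0.0003  0.0011] [ 0.46035706 -0.18512452  5.93762721]
6.7083 [ 1.000e-04 -1.000e-04  1.001e-01] [ 0.39377125 -0.26867393 -0.40597885]
```

View pics/w3.png

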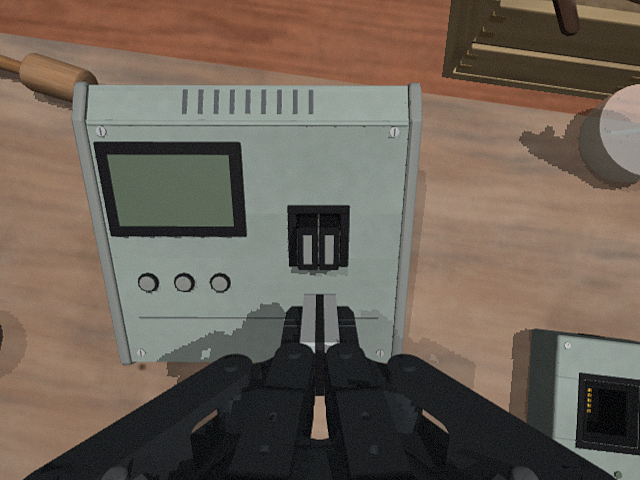

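The labels have moved to (307,249) and (328,249) and look larger, so the heads seem to have risen. I'll check that with depth.

```bash
python3 - <<'E'
from h import *
for nm,uv in (("w2",[(303,237),(324,237),(275,230),(360,230)]),("w3",[(307,248),(328,248),(280,240),(365,240)])):
    p,d,K,T=load(nm); W=cloud(d,K,T)
    for u,v in uv: print(nm,(u,v),((np.median(W[v-3:v+4,u-2:u+3].reshape(-1,3),0)-MM)@BB).round(4))
p,d,K,T=load("w3"); n=BB[:,2]
P=hit([(307,248),(328,248)],K,T,MM+.021*n,n); print(((P-MM)@BB).round(4))
E
```

```text
w2 (303, 237) [-0.0005  0.0074  0.0105]
w2 (324, 237) [-0.0005 -0.0065  0.0105]
w2 (275, 230) [ 0.001   0.0274 -0.0001]
w2 (360, 230) [ 0.001  -0.0316  0.0001]
w3 (307, 248) [0.     0.0075 0.0212]
w3 (328, 248) [ 0.0001 -0.0059  0.0211]
w3 (280, 240) [-0.0018  0.0272  0.0001]
w3 (365, 240) [-0.0018 -0.0322  0.0001]
[[ 0.0001  0.0077  0.021 ]
 [ 0.0001 -0.0059  0.021 ]]
```

View pics/w3c.png

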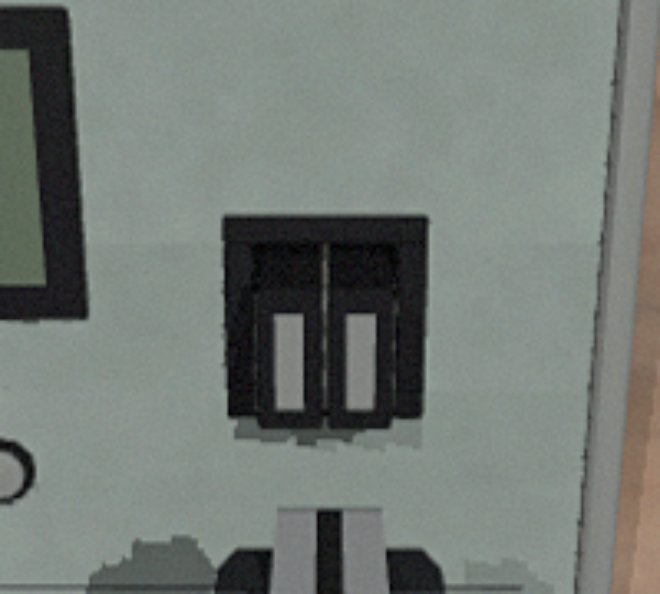

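The latch let go: the heads are 21 mm up and the pair centre is at y ≈ +0.9 mm in the bay frame. Next I'll grasp and draw.

```bash
python3 - <<'E'
from h import *
from plant import *
gripper_to(0.055,20)
y=.0008
movep(mp(.035,0,y),TB); s=move_l(mp(.001,0,y),feed=.06,max_force=8); hold(.15)
o=observe(); print(s,o["time_s"],(BB.T@(o["eef_pos"]-MM)).round(4),o["ft_force"]@BB)
gripper_to(0.02,40); hold(.1)
o=observe(); print(o["time_s"],o["opening"],(BB.T@(o["eef_pos"]-MM)).round(4),o["ft_force"]@BB)
snap("wrist","w4")
E
```

```text
False 8.5083 [0.0004 0.0007 0.0013] [ 0.50467635  0.50529486 -0.40760144]
8.975 0.024968820579057607 [0.0003 0.0007 0.0012] [ 0.19498648 -0.61197462  0.65239041]
```

View pics/w4.png

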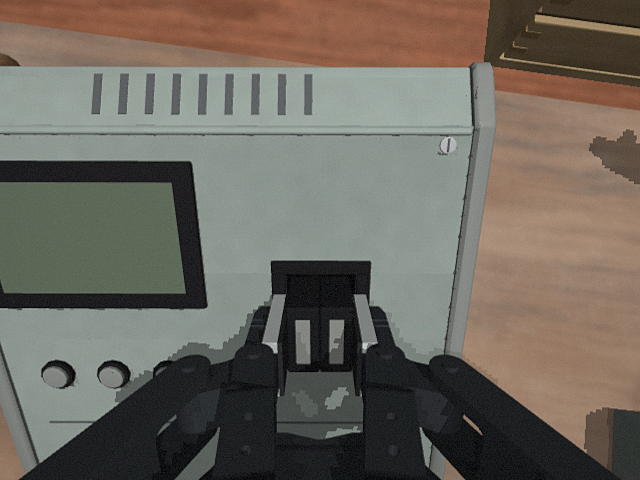

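```bash
cat >> h.py <<'E'
WP=np.radians(1.45); WC=np.array([.5688,-.2657]); TD=rpy(tooldown(WP,-1))
E
python3 - <<'E'
from h import *
from plant import *
move_l(mp(.10,0,.0008),feed=.09)
o=observe(); print(o["time_s"],o["opening"],o["ft_force"]@BB)
snap("wrist","w5"); snap("scene","s5")
movep([WC[0],WC[1],.17],TD); hold(.15)
o=observe(); print(o["time_s"],o["opening"],o["eef_pos"],o["ft_force"],o["tcp_rot"],TD)
snap("wrist","w6"); snap("scene","s6")
p,*_=load("s6"); cv2.imwrite("pics/s6c.png",cv2.resize(p[100:300,330:530],None,fx=3,fy=3))
E
```

```text
10.275 0.025013723010649212 [-0.20614806 -0.84734329 -0.25265214]
11.525 0.024997431935615644 [ 0.56920327 -0.26407113  0.17026645] [-0.733573   -0.47806061 -0.12116339] [-2.9672063   1.57000748  0.20168875] [3.11628538 1.57079633 0.        ]<stdin>:1: UserWarning: Gimbal lock detected. Setting third angle to zero since it is not possible to uniquely determine all angles.
```

View pics/w5.png

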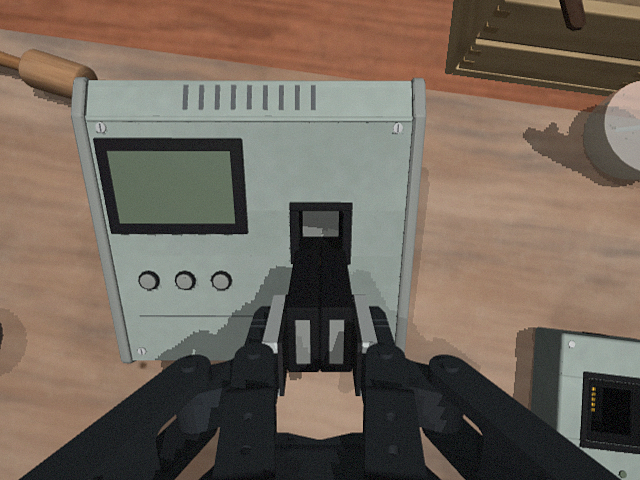

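View pics/w6.png

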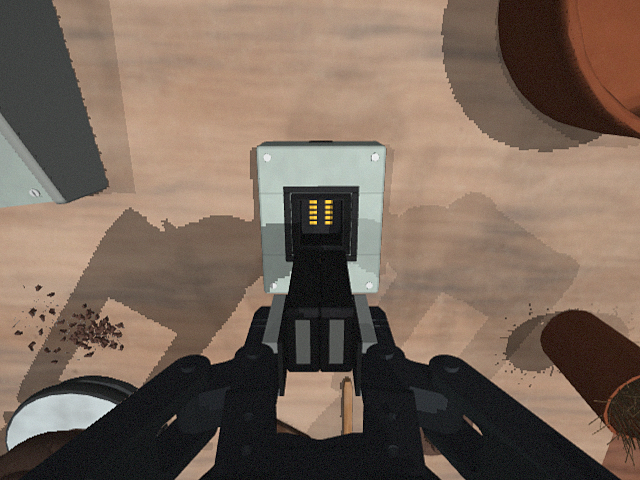

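View pics/s6c.png

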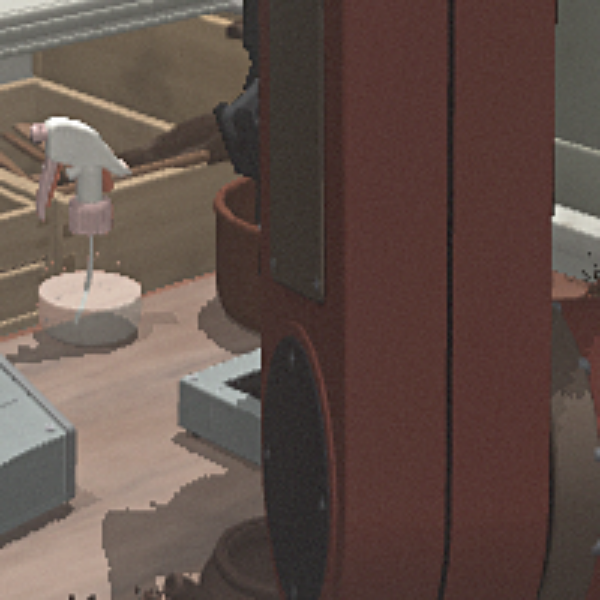

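View pics/s5.png

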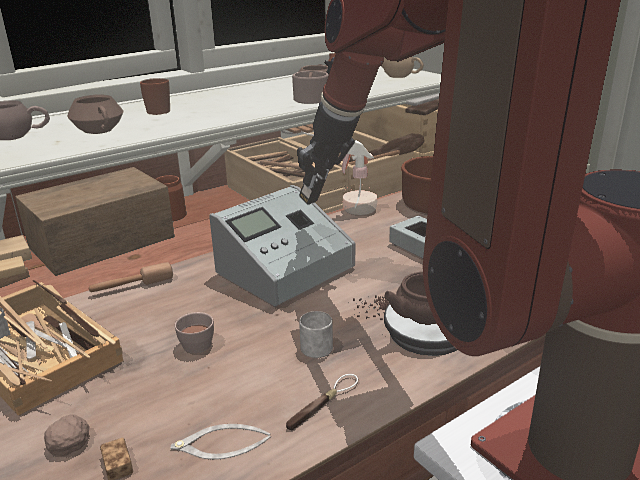

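```bash
python3 - <<'E'
from h import *
from plant import observe
p,*_=load("w6"); a=cv2.resize(p[180:385,250:390],None,fx=2.9,fy=2.9,interpolation=cv2.INTER_NEAREST)
cv2.imwrite("pics/w6c.png",cv2.convertScaleAbs(a,alpha=2.2,beta=30))
o=observe(); print(o["eef_pos"],R.from_euler("xyz",o["tcp_rot"]).as_matrix().round(4), o["time_s"])
E
```

```text
[ 0.56918131 -0.26438692  0.17036537] [[ 7.000e-04  2.710e-02 -9.996e-01]
 [-1.000e-04 -9.996e-01 -2.710e-02]
 [-1.000e+00  1.000e-04 -7.000e-04]] 11.625<stdin>:1: UserWarning: Gimbal lock detected. Setting third angle to zero since it is not possible to uniquely determine all angles.
```

View pics/w6c.png

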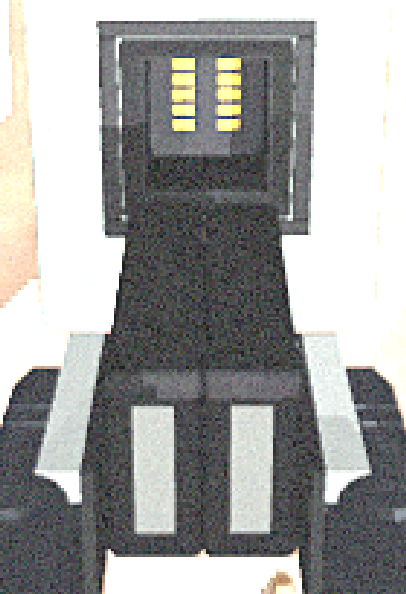

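```bash
python3 - <<'E'
from h import *
p,d,K,T=load("w6"); W=cloud(d,K,T)
e=np.array([0.5692,-.2642,.1703]); n=np.array([0,0,1.])
f=lambda L:[(x/2.9+250,y/2.9+180) for x,y in L]
C=R.from_euler("z",WP).as_matrix()
hz=np.median(W[335:350,300:308,2]); print("head z depth",hz, "rel tcp",hz-e[2])
for z in (.019,.021):
  H=hit(f([(107,372),(305,372),(308,552),(100,552),(202.5,470)]),K,T,e+[0,0,z],n); print("head",z,((H-e)@C).round(4))
F=hit(f([(128,200),(280,200),(204,200)]),K,T,e-[0,0,.042],n); print("foot",((F-e)@C).round(4))
# well from this view
G=hit(f([(97,22),(316,22),(310,234),(106,234)]),K,T,[0,0,.046],n); print(G.round(4),G.mean(0).round(4))
G=hit(f([(120,38),(293,38)]),K,T,[0,0,.046-.004],n); print("inner",G.round(4))
E
```

```text
head z depth 0.19211242269943313 rel tcp 0.02181242269943312
head 0.019 [[ 0.0111  0.0126  0.019 ]
 [ 0.0112 -0.0134  0.019 ]
 [-0.0174 -0.0148  0.019 ]
 [-0.0175  0.0143  0.019 ]
 [-0.004   0.      0.019 ]]
head 0.021 [[ 0.0123  0.0124  0.021 ]
 [ 0.0123 -0.0132  0.021 ]
 [-0.0158 -0.0146  0.021 ]
 [-0.0159  0.0141  0.021 ]
 [-0.0026  0.      0.021 ]]
foot [[ 0.0118  0.0137 -0.042 ]
 [ 0.0118 -0.0143 -0.042 ]
 [ 0.0118 -0.0003 -0.042 ]]
[[ 0.5964 -0.2371  0.046 ]
 [ 0.5979 -0.2921  0.046 ]
 [ 0.5402 -0.2941  0.046 ]
 [ 0.5387 -0.2393  0.046 ]] [ 0.5683 -0.2657  0.046 ]
inner [[ 0.5916 -0.2426  0.042 ]
 [ 0.5928 -0.2869  0.042 ]]<stdin>:1: UserWarning: Gimbal lock detected. Setting third angle to zero since it is not possible to uniquely determine all angles.
```

```bash
python3 - <<'E' 2>/dev/null
from h import *
from plant import *
t=[.5705,-.2657]
move_l(t+[.100],feed=.08,rotation=TD); hold(.4)
o=observe(); print(o["time_s"],o["eef_pos"],o["ft_force"])
s=move_l(t+[.048],feed=.03,max_force=6)
o=observe(); print(s,o["time_s"],o["eef_pos"],o["ft_force"],o["opening"])
snap("wrist","w7")
E
```

```text
13.05 [ 0.57059676 -0.26574357  0.10026286] [-0.24369805 -0.73771344 -0.77225812]
True 14.475 [ 0.57052352 -0.2656684   0.05238262] [0.057873   0.11269296 4.08826479] 0.024746937942720895
```

View pics/w7.png

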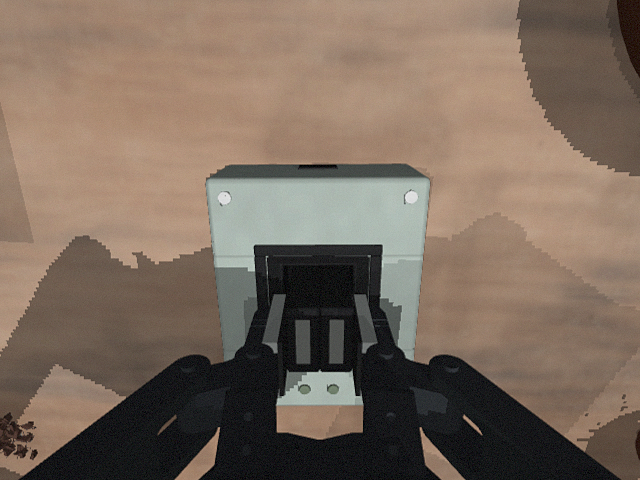

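```bash
python3 - <<'E' 2>/dev/null
from h import *
from plant import *
gripper_to(.05); hold(.2)
o=observe(); print(o["time_s"],o["eef_pos"],o["ft_force"],o["opening"])
move_l([.5705,-.2657,.16],feed=.08); hold(.3)
snap("wrist","w8"); o=observe(); print(o["time_s"],o["ft_force"])
p,d,K,T=load("w8"); W=cloud(d,K,T)
cv2.imwrite("pics/w8c.png",cv2.convertScaleAbs(cv2.resize(p[135:310,240:400],None,fx=3.4,fy=3.4,interpolation=cv2.INTER_NEAREST),alpha=1.6,beta=20))
E
```

```text
15.0917 [ 0.56948969 -0.26500971  0.05084329] [-0.05640591 -0.65382475  0.22716518] 0.049840764377569076
16.95 [ 0.23502474 -0.80793221 -0.67172899]
```

View pics/w8c.png

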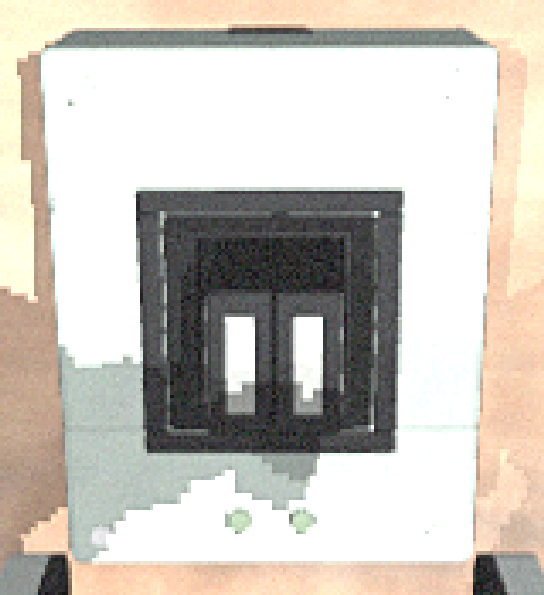

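```bash
python3 - <<'E' 2>/dev/null
from h import *
p,d,K,T=load("w8"); W=cloud(d,K,T)
L=[(x/3.4+240,y/3.4+135) for x,y in [(240,350),(308,350)]]
for u,v in L:
    u,v=int(u),int(v); print((u,v),np.median(W[v-4:v+5,u-2:u+3].reshape(-1,3),0).round(4))
print("top",np.median(W[150:180,270:370,2]))
for c in [(210,296),(273,296),(344,296),(207,440),(343,440)]:
    u,v=c[0]/3.4+240,c[1]/3.4+135; print(c,hit([(u,v)],K,T,[0,0,.072],np.array([0,0,1.])).round(4))
for v in range(215,262,6): print(v,[W[v,u,2].round(4) for u in (303,306,310,316,324,329,333,338)])
E
```

```text
(310, 237) [ 0.5732 -0.2593  0.074 ]
(330, 237) [ 0.5736 -0.2723  0.074 ]
top 0.047837747347302284
(210, 296) [[ 0.5827 -0.2537  0.072 ]]
(273, 296) [[ 0.583  -0.2658  0.072 ]]
(344, 296) [[ 0.5833 -0.2793  0.072 ]]
(207, 440) [[ 0.5527 -0.2534  0.072 ]]
(343, 440) [[ 0.5534 -0.2805  0.072 ]]
215 [np.float64(0.0641), np.float64(0.0625), np.float64(0.0628), np.float64(0.0632), np.float64(0.063), np.float64(0.0631), np.float64(0.0622), np.float64(0.0623)]
221 [np.float64(0.0733), np.float64(0.0724), np.float64(0.0737), np.float64(0.0736), np.float64(0.0736), np.float64(0.0735), np.float64(0.0732), np.float64(0.0738)]
227 [np.float64(0.0742), np.float64(0.0736), np.float64(0.0727), np.float64(0.0745), np.float64(0.0737), np.float64(0.0745), np.float64(0.0746), np.float64(0.0739)]
233 [np.float64(0.0743), np.float64(0.0752), np.float64(0.073), np.float64(0.0738), np.float64(0.0748), np.float64(0.0752), np.float64(0.0756), np.float64(0.0747)]
239 [np.float64(0.0728), np.float64(0.074), np.float64(0.0737), np.float64(0.0742), np.float64(0.0744), np.float64(0.0759), np.float64(0.0737), np.float64(0.0735)]
245 [np.float64(0.0728), np.float64(0.0741), np.float64(0.0743), np.float64(0.0728), np.float64(0.0737), np.float64(0.0735), np.float64(0.074), np.float64(0.0737)]
251 [np.float64(0.0738), np.float64(0.0738), np.float64(0.0732), np.float64(0.0734), np.float64(0.0748), np.float64(0.0739), np.float64(0.0737), np.float64(0.0736)]
257 [np.float64(0.0738), np.float64(0.0739), np.float64(0.0727), np.float64(0.0739), np.float64(0.0733), np.float64(0.0735), np.float64(0.0735), np.float64(0.075)]
```

The heads stand 26.2 mm above the reader's top, level and centred, so the pair is fully home. I'll do a last check of the tin and cup, then hand in.

```bash
python3 - <<'E' 2>/dev/null
from h import *
from plant import *
snap("scene","s9"); snap("top","t9")
a,*_=load("scene0"); b,*_=load("s9")
print("tin/cup diff scene",[cv2.absdiff(a,b)[y0:y1,x0:x1].mean() for x0,y0,x1,y1 in ((295,305,338,362),(172,308,218,358))])
a,*_=load("top0"); b,*_=load("t9")
print("top",[cv2.absdiff(a,b)[y0:y1,x0:x1].mean() for x0,y0,x1,y1 in ((245,285,280,318),(188,232,220,264))])
E
```

```text
tin/cup diff scene [np.float64(5.826193390452876), np.float64(5.2928985507246376)]
top [np.float64(10.336796536796538), np.float64(9.7685546875)]
```

View pics/s9.png

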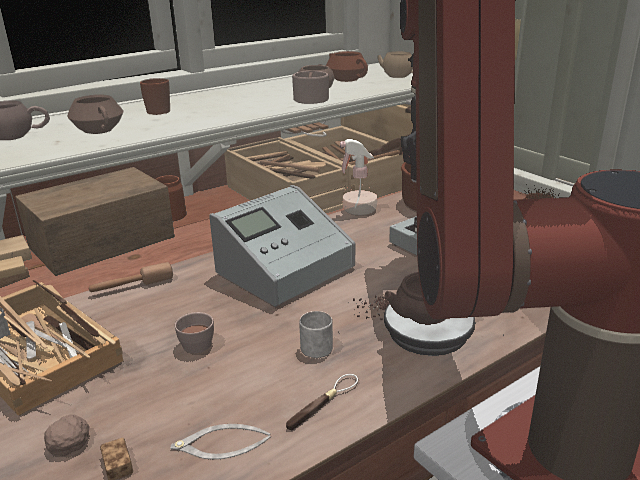

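The tin at (316,334) and the cup at (195,333) are where they were, and the bay is empty. The robot is clear of everything.

```bash
python3 -c "
from plant import *
job_done(); print(observe()['time_s'])"
```

```text
the job is handed in; nothing more can be done
the job is handed in; nothing more can be done
```

Both log cartridges are now in the desk reader and the job is handed in, at about 17 s of the 48 s allowed.

- **Release:** I pressed the pair down with the shut fingers until the move stopped at its 9 N limit. The latch let go, and the depth image showed the heads 21 mm above the mouth.
- **Draw and place:** I pinched both in one 40 N grasp, drew them straight out of the tilted bay and lowered them upright into the reader's well. The pinched pair sat about 2 mm off the tool's centre, so I corrected for that before lowering. They touched bottom at about 4–6 N, and I opened the fingers and backed off.
- **Seating:** Both heads stand level, 26.2 mm above the reader's top (26 expected), side by side and centred in the well to about 1 mm. The gripper hung well clear of them at hand-in.
- **Surroundings:** The bay is empty, and the tin and cup stand in the same place in the scene view before and after. I did not view the final top picture; its difference from the first was small but nonzero around both.
- **Disagreement:** The wrist camera read heights about 1.8 mm too high against the given sizes. I used the given heights instead.

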